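# Push the row of blanks home and bolt it

## Robot

A 6-joint arm with a two-finger parallel gripper is mounted at the origin on a cart in front of the work surface, level with it; the furniture and walls round the work are solid. World frame = base frame: x ahead of the robot, y to its left, z up, the work surface at z = 0. Lengths are in m, angles in rad, forces in N, time in s.
With the tool pointing down it reaches from about 0.225 to 0.875 m from the base axis. Payload 3.4 kg.
Tool frame: the origin (TCP) lies at the very end of the fingers, on their centre line; the grasp point (between the pads) lies 19 mm behind it; z points along the fingers, y is the line along which they close (so a half turn about z gives the same grasp; the last joint's range is limited). The gripper opens to 85 mm and grips with 20 to 120 N. Pads are 22 mm wide; open, the fingers measure 114 mm over their backs; the gripper's body (76 mm by 85 mm) begins 54 mm behind the grasp point. The pads swing forward as they close: fully open they stand 13 mm farther back than shut.
Start: joints at [-1.352, 0.276, 1.505, -0, 1.361, -0.121], TCP at [0.192, -0.542, 0.205] pointing down, gripper open.
Joint ranges: [-2.89, 2.89], [-0.75, 2.08], [0.22, 2.7], [-1.18, 4.32], [0.11, 2.71], [-2.7, 2.7]. Speed limits (rad/s): [2.57, 2.57, 3.14, 3.14, 3.14, 3.14].

## Interface

Orientations are given as a unit quaternion [w, x, y, z].
In Python, from rig import get_state, optics, sign_off gives the robot as it stands.
- The arm moves only by the tool send_rows, never from a script. Its argument "increments" is a list of rows, each an object with "gripper": the gripper's target within -1 to 1 (shut at 1, half-way at 0, fully open at -1); "linear": the shift along the world's x, y, z in m, a list of three; "delta_rot": the turn, a rotation vector about the world's x, y, z in rad, a list of three. In form: [{"gripper": gripper, "linear": [dx, dy, dz], "delta_rot": [rx, ry, rz]}, ...]. A call has 1 to 8 rows; each row is the pose to reach, as a shift and turn from the pose commanded when the call began; what a row does not reach only later rows make up. A row lasts 1/10 s, in which the tool goes at most 50 mm and 8.59 degrees, less where a joint would pass 70% of its speed; a pose out of reach is approached as far as the arm can. A call with a gripper value outside its range is refused whole. The fingers move at their own pace and stop on an object; "newtons" is the grip in N (left out, the last holds). Time passes only in rows, so rows that repeat a pose let the fingers close. It gives the time, the measured TCP pose, the force, the opening and the grip force at its end, in the units of the state.
- get_state(): the state, without advancing time (a new reading comes with each control period).
- optics.get_image(name): name is "scene" or "top"; returns a dict with "pixels" (480x640x3 uint8, blue, green, red), "K" (3x3 intrinsics, pixels), "rvec" (rotation vector, rad) and "tvec" (3), from world to camera coordinates, as OpenCV has them. Camera axes: x right, y down, z forward; pixel columns grow to the right and rows downward; lengths in m; the calibration is good to about 2 mm. A picture is of the moment at which its call begins. There is no depth.
- sign_off(): hands the job in; it is judged then, once.
The state is a dict: "clock": time; "qpos": joint angles; "qd": joint speeds; "effort": joint torques, N m; "position": TCP position; "ee_rot": TCP orientation; "contact_force": force on the tool from outside, world axes, zero at the start; "moment": the same for the moment, N m; "width": finger opening in m; "gripper_force": force on a finger pad.
Only numpy, scipy, OpenCV 4.12 (cv2) and the standard library are available. Lean on these libraries where they do the work, as an engineer would, in place of code of your own. Each camera call takes 0.05 s, during which the arm holds its last target. There are 200 camera calls.

## Task

Four steel bar blanks lie touching in a row in the feed channel. With closed fingertips, without gripping or lifting anything, push on the last blank so that the whole row slides along the channel together until it is tight against the end stop; then push the sliding bolt all the way in by its head so that it locks the row from behind. Leave the spare bar and everything else on the bench where it is.

Things in the scene. Friction and masses are not known exactly. Their poses are not given: they have to be found in the camera images.
- channel: fixed feed channel: plywood board 116 x 330 x 12 mm lying on the table, turned up to 20 degrees. Origin: on the table, on the channel's centre line. Own x: across the channel, away from the robot; own y: along it to the end stop (to the robot's left). Floor at z = 12 mm; board edges at x = -70 and +46, y = -170 and +160 mm. 65 mm wide between the rails (x = -32.5 to +32.5 mm).
- end_stop (a point): centre of the end stop's face, at floor level: channel x 0, y +135, z 12 mm. The stop is an aluminium block 81 mm wide, 16 mm thick, 20 mm above the floor.
- open_end (a point): middle of the open end of the rails at floor level: channel x 0, y -165, z 12 mm. Both rails are steel, 8 mm thick, the near one 5 mm, the far one 10 mm higher than the floor, so closed fingers fit into the channel behind the row.
- row_home_end (a point): fixed point on the centre line at channel y +15 mm, 19 mm above the table: the middle of the last blank's rear face when the row (4 x 30 = 120 mm) is tight against the end stop.
- row_bolt (a joint): sliding bolt, m: 0 = drawn back (towards the robot), 0.038 = fully in, its round tongue (8 mm thick, 5 to 13 mm above the floor) across the channel behind the last blank, reaching the centre line. Slides along channel +x, starts at 0 to 0.005, stays where left (1.5 N friction). It leaves 3 mm behind a row that is home; a row not home blocks it.
- bolt_end (a point): centre of the flat outer face of the bolt's round head (20 mm diameter, 12 mm thick), 21 mm above the table, facing channel -x, the robot; moves with the bolt. At channel y +8 mm; x -123 mm when drawn back, -85 mm when fully in. Its dark guide block (22 x 24 mm, top 31 mm above the table) is between head and channel, x -68 to -46 mm.
- blank_1: dark steel bar offcut lying flat in the channel, 62 mm across it, 30 mm along it, 14 mm high, 0.14 to 0.28 kg; leading blank, nearest the end stop. Origin: centre of its underside, on the floor 12 mm above the table; own x along the channel, own y across. The four touch at the start.
- blank_2: dark steel bar offcut lying flat in the channel, 62 mm across it, 30 mm along it, 14 mm high, 0.14 to 0.28 kg; second blank. Origin: centre of its underside, on the floor 12 mm above the table; own x along the channel, own y across. The four touch at the start.
- blank_3: dark steel bar offcut lying flat in the channel, 62 mm across it, 30 mm along it, 14 mm high, 0.14 to 0.28 kg; third blank. Origin: centre of its underside, on the floor 12 mm above the table; own x along the channel, own y across. The four touch at the start.
- blank_4: dark steel bar offcut lying flat in the channel, 62 mm across it, 30 mm along it, 14 mm high, 0.14 to 0.28 kg; last blank, furthest from the end stop: the one to push on; its rear face is 15 mm behind its origin (channel -y) and 62 mm wide. Origin: centre of its underside, on the floor 12 mm above the table; own x along the channel, own y across. The four touch at the start.
- spare_bar: a fifth dark steel bar offcut of the same kind (30 x 62 x 14 mm) lying on the table in front of the fixture, not part of the row; origin: centre of its underside. Bystander, to be left alone.
- hex_bolt: hexagon-head bolt standing on its head, 62 mm tall, 21 mm wide; origin: centre of its underside. Bystander, to be left alone.
- hex_nut: small hexagon nut, 22 x 10 mm, lying on the table behind the fixture; origin: centre of its underside. Bystander, to be left alone.
- glue: white glue bottle with a red nozzle, 54 mm wide, 146 mm tall; origin: centre of its underside. Bystander, to be left alone.
- spray: spray can, 66 mm wide, 174 mm tall; origin: centre of its underside. Bystander, to be left alone.
- wood_chisel: chisel with a yellow handle, 220 mm long, lying down; origin: centre of its underside. Bystander, to be left alone.
Mind the look-alikes: they are no part of the job. What is shaped like the blank_4 but brown is not meant.

How it is judged:
On the way, in this order (a step that is already met when the one before it is completed fails the run):
1. the whole row is against the end stop (within 4 mm), the bolt not yet pushed in (y of blank_1 in the frame of channel above 0.116 m and x of blank_1 in the frame of channel between -0.006 and 0.006 m and z of each of blank_1, blank_2, blank_3, blank_4 in the frame of channel below 0.015 m and y of blank_2 in the frame of channel above 0.086 m and x of blank_2 in the frame of channel between -0.006 and 0.006 m and y of blank_3 in the frame of channel above 0.056 m and x of blank_3 in the frame of channel between -0.006 and 0.006 m and y of blank_4 in the frame of channel above 0.026 m and x of blank_4 in the frame of channel between -0.006 and 0.006 m and value of joint row_bolt below 0.012 m), for 0.2 s.
2. the bolt is fully in behind the row (value of joint row_bolt above 0.033 m), for 0.2 s.
At the end, for the whole second after the job is handed in: All four blanks lie flat in the channel in their row, each within 4 mm of its place with the row tight against the end stop and within 6 mm of the channel's centre line, at rest, and the bolt is in (joint above 0.033 m of 0.038 m) (y of blank_1 in the frame of channel above 0.116 m and x of blank_1 in the frame of channel between -0.006 and 0.006 m and z of each of blank_1, blank_2, blank_3, blank_4 in the frame of channel below 0.015 m and y of blank_2 in the frame of channel above 0.086 m and x of blank_2 in the frame of channel between -0.006 and 0.006 m and y of blank_3 in the frame of channel above 0.056 m and x of blank_3 in the frame of channel between -0.006 and 0.006 m and y of blank_4 in the frame of channel above 0.026 m and x of blank_4 in the frame of channel between -0.006 and 0.006 m and value of joint row_bolt above 0.033 m and linear speed of each of blank_1, blank_2, blank_3, blank_4 below 0.02 m/s); the robot touches nothing.
It fails at once if a blank is lifted (more than 8 mm above the channel floor) (z of any of blank_1, blank_2, blank_3, blank_4 in the frame of channel above 0.02 m).
It fails at once if the row is pulled apart (more than 10 mm of gaps in all) (distance between blank_1 and blank_4 above 0.1 m).
It fails at once if a bystander is moved by more than 15 mm (distance of any of spare_bar, hex_bolt, hex_nut, glue, spray, wood_chisel from where it was at the start of the episode above 0.015 m).
It also fails if it takes over 43 s, if anything falls off the work surface, if the arm or the gripper's body presses on something with over 40 N, if the wrist force passes 120 N, or if a joint passes its speed limit or range.

## Working session

There is one attempt and no reset: what is moved stays moved. The work goes in short steps, Python scripts to look and compute and a tool call to move; the robot and the scene stay as the last step left them, time stands still between calls to the robot, and variables do not carry over. Pictures are saved under pics/ and viewed, at most 10 in all, crops included, and the job is handed in when it is done.

Besides the shell and the picture viewer there is one more tool, called after "Emit:" as a command line: name --argument value ..., lists and objects as JSON in quotes. send_rows: Moves the arm, as the interface text tells. Its arguments: {"type":"object","properties":{"increments":{"type":"array"},"newtons":{"type":"number"}},"required":["increments"]}

```bash
mkdir -p pics; cat > h.py <<'E'
import numpy as np, cv2
from rig import get_state, optics, sign_off
def cam(n):
    d=optics.get_image(n); R=cv2.Rodrigues(np.array(d['rvec'],float))[0]
    return np.array(d['pixels']),np.array(d['K'],float),R,np.array(d['tvec'],float).ravel()
def ray(c,uv,z):
    _,K,R,t=c; o=-R.T@t; d=R.T@np.linalg.solve(K,np.array([uv[0],uv[1],1.]))
    return o+d*(z-o[2])/d[2]
def proj(c,P):
    _,K,R,t=c; p=(np.atleast_2d(P)@R.T+t)@K.T; return p[:,:2]/p[:,2:]
E
python3 - <<'E'
from h import *
s=get_state(); print(s)
for n in('scene','top'):
    c=cam(n); cv2.imwrite(f'pics/{n}0.png',c[0]); print(n,-c[2].T@c[3],c[1][0,0])
E
```

```text
{'clock': 0.0, 'qpos': array([-1.35200089e+00,  2.76622647e-01,  1.50614428e+00, -1.42921848e-05,
        1.36069234e+00, -1.21009118e-01]), 'qd': array([ 5.05658549e-04, -4.98824056e-04, -7.20796419e-05, -1.40765948e-03,
        7.99273717e-04, -8.81381158e-04]), 'effort': array([ 8.46059702e-04, -4.16776586e+01, -2.45807040e+01, -4.55992074e-05,
        1.09524993e-02, -2.95924437e-06]), 'position': array([ 0.19150723, -0.54155707,  0.20361955]), 'ee_rot': array([-9.31847701e-04,  9.85600613e-01,  1.69087436e-01, -5.25932287e-05]), 'contact_force': array([-0.24055535, -0.75189173, -0.27158816]), 'moment': array([ 0.04258499, -0.07632247,  0.03711717]), 'gripper_force': 0.0, 'width': 0.08532728543086707}
scene [-0.07844953  1.02868952  1.06573926] 610.6697363938678
top [0.38017566 0.19037236 0.96709462] 443.7054089479291
```

View pics/top0.png

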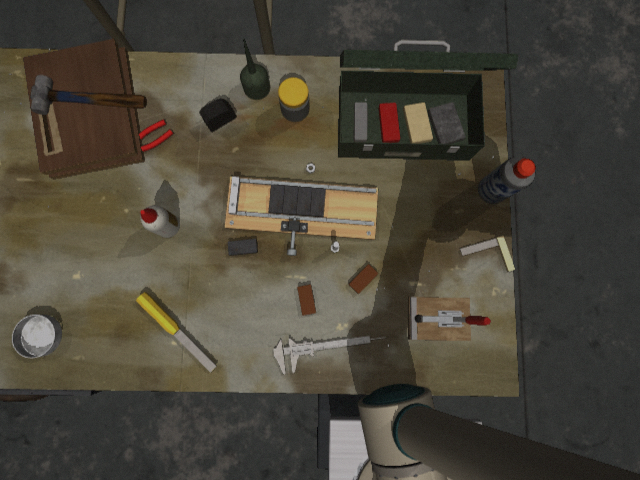

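View pics/scene0.png

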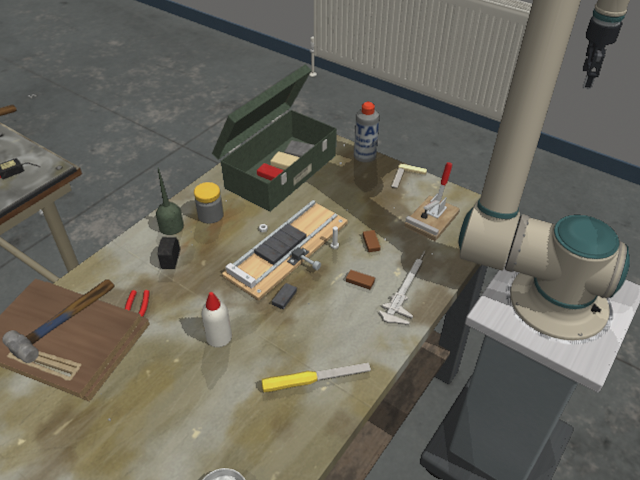

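The top view shows the channel at about (300,207), with the stop at the left (234,195). The dark row is at (270–325, 200) and the bolt head at (292,252). The bystanders near it are the spare bar (243,246), hex bolt (335,245) and nut (310,168). Brown look-alikes lie at (306,298) and (363,278). I'll confirm with an enlarged crop.

```bash
python3 - <<'E'
from h import *
c=cam('top'); a=c[0][160:270,215:390]; cv2.imwrite('pics/crop.png',cv2.resize(a,None,fx=4.5,fy=4.5,interpolation=cv2.INTER_CUBIC))
E
```

```text
(no output)
```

View pics/crop.png

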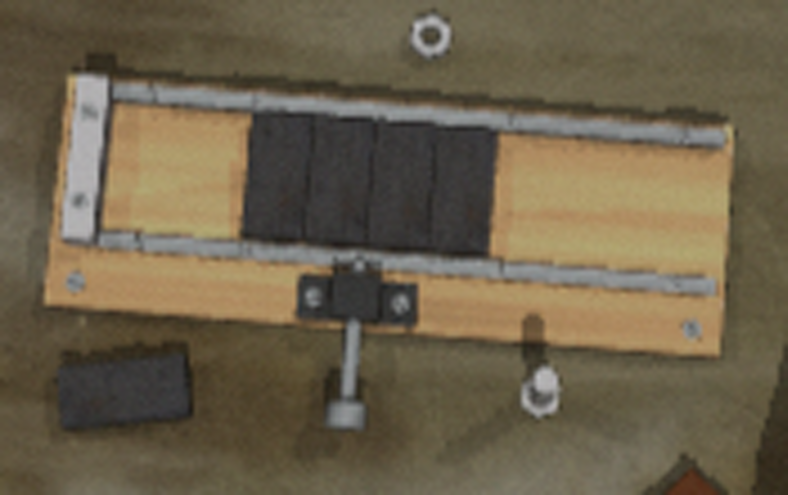

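The crop confirms the row of four dark blanks in the channel, x≈245–495 crop px. The dark spare bar (125,388) is outside the fixture. The bolt is drawn back with its head face at (345,428), and the hex bolt is at (540,395). Board corners in the crop: (68,73), (733,125), (720,355), (44,305).

```bash
cat >> h.py <<'E'
def px(p): return ((np.array(p)+.5)/4.5-.5)+[215,160]
E
python3 - <<'E'
from h import *
from scipy.optimize import least_squares
c=cam('top'); s=cam('scene')
cr=[(68,73),(733,125),(720,355),(44,305)]; loc=np.array([[46,160,12],[46,-170,12],[-70,-170,12],[-70,160,12]])/1e3
W=[ray(c,px(p),.012) for p in cr]
print(np.round(W,4),[np.linalg.norm(W[i]-W[i-1]) for i in range(4)])
def T(v,L):
    L=np.atleast_2d(L);C,S=np.cos(v[2]),np.sin(v[2]); return np.c_[v[0]+C*L[:,0]-S*L[:,1],v[1]+S*L[:,0]+C*L[:,1],L[:,2]]
r=least_squares(lambda v:(T(v,loc)-W).ravel(),[.4,.2,0]); v=r.x; print(v,np.degrees(v[2]),np.round(r.fun*1e3,1))
def inv(p): C,S=np.cos(v[2]),np.sin(v[2]); d=p[:2]-v[:2]; return np.round([C*d[0]+S*d[1],-S*d[0]+C*d[1]],4)
for n,p,z in [('rear near',(489,256),.026),('rear far',(497,128),.026),('front far',(250,113),.026),('front near',(242,238),.026),('stop face n',(97,244),.032),('stop f',(108,75),.032),('head',(345,428),.021),('head top edge',(345,403),.031),('hexbolt top',(546,378),.062),('hexbolt base',(540,405),.0),('spareR',(190,410),.014),('nearrail end',(714,286),.017),('far rail end',(727,139),.022)]:
    w=ray(c,px(p),z); print(n,np.round(w,4),inv(w))
names=loc.tolist()+[[0,.135,.012],[-.123,.008,.021],[0,-.165,.012]]
P=T(v,names)
im=s[0].copy()
for q in proj(s,P): cv2.circle(im,tuple(np.round(q*8).astype(int).tolist()),8,(0,0,255),-1,shift=3)
cv2.imwrite('pics/s1.png',cv2.resize(im[180:320,200:380],None,fx=4,fy=4,interpolation=cv2.INTER_CUBIC))
print(T(v,[[0,.015,.019],[-.123,.008,.021],[-.085,.008,.021]]))
E
```

```text
[[0.6625 0.3886 0.012 ]
 [0.6432 0.0601 0.012 ]
 [0.5282 0.0665 0.012 ]
 [0.5461 0.3944 0.012 ]] [np.float64(0.11646187521049894), np.float64(0.3290584658281539), np.float64(0.11519042468758846), np.float64(0.32831842744099543)]
[ 0.60725965  0.23172773 -0.05616124] -3.217802126187693 [-0.3  0.3 -0.   0.4 -0.7 -0.  -0.4 -0.6 -0.   0.2  1.  -0. ]
rear near [0.5719 0.1796 0.026 ] [-0.0323 -0.0541]
rear far [0.6353 0.1768 0.026 ] [ 0.0311 -0.0533]
front far [0.6402 0.2967 0.026 ] [0.0293 0.0667]
front near [0.5783 0.2983 0.026 ] [-0.0327  0.0649]
stop face n [0.5727 0.3665 0.032 ] [-0.0421  0.1326]
stop f [0.656  0.3652 0.032 ] [0.0411 0.136 ]
head [0.4881 0.2466 0.021 ] [-0.1198  0.0081]
head top edge [0.4988 0.2463 0.031 ] [-0.1091  0.0085]
hexbolt top [0.5082 0.1529 0.062 ] [-0.0945 -0.0843]
hexbolt base [0.5036 0.153  0.    ] [-0.0991 -0.0844]
spareR [0.4961 0.3215 0.014 ] [-0.116   0.0834]
nearrail end [0.5612 0.0701 0.017 ] [-0.0369 -0.164 ]
far rail end [0.6334 0.0644 0.022 ] [ 0.0354 -0.1656]
[[0.60810163 0.24670408 0.019     ]
 [0.48490263 0.24661932 0.021     ]
 [0.52284272 0.24448631 0.021     ]]
```

View pics/s1.png

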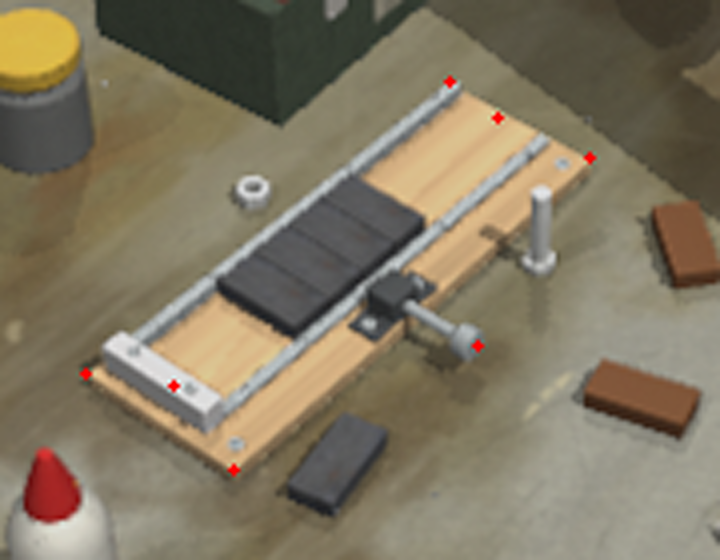

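The pose fits: sides come out at 329 × 116 mm and the overlay agrees in the scene view. Yaw is −3.2°, the row's rear face is at channel y ≈ −54, and the bolt is at about 3 mm. Next I close the fingers and travel high to a point behind the row, with tool x along the channel.

Emit:
send_rows --increments '[{"gripper":1,"linear":[0.03,0.04,0],"delta_rot":[0,0,0.1]},{"gripper":1,"linear":[0.055,0.08,0],"delta_rot":[0,0,0.2]},{"gripper":1,"linear":[0.08,0.12,0],"delta_rot":[0,0,0.3]},{"gripper":1,"linear":[0.105,0.16,0],"delta_rot":[0,0,0.4]},{"gripper":1,"linear":[0.13,0.2,0],"delta_rot":[0,0,0.5]},{"gripper":1,"linear":[0.155,0.24,0],"delta_rot":[0,0,0.6]},{"gripper":1,"linear":[0.18,0.28,0],"delta_rot":[0,0,0.7]},{"gripper":1,"linear":[0.205,0.32,0],"delta_rot":[0,0,0.8]}]'

```text
clock: 1.05
position: [0.3973, -0.2204, 0.2047]
ee_rot: [0.0, 0.841, 0.541, 0.0]
contact_force: [0.7, 0.1, -0.2]
width: -0.0001
gripper_force: 0.0
```

Emit:
send_rows --increments '[{"gripper":1,"linear":[0.025,0.04,0],"delta_rot":[0,0,0.1]},{"gripper":1,"linear":[0.05,0.08,0],"delta_rot":[0,0,0.2]},{"gripper":1,"linear":[0.075,0.125,0],"delta_rot":[0,0,0.3]},{"gripper":1,"linear":[0.1,0.17,0],"delta_rot":[0,0,0.372]},{"gripper":1,"linear":[0.125,0.215,0],"delta_rot":[0,0,0.372]},{"gripper":1,"linear":[0.15,0.26,0],"delta_rot":[0,0,0.372]},{"gripper":1,"linear":[0.175,0.305,0],"delta_rot":[0,0,0.372]},{"gripper":1,"linear":[0.195,0.34,-0.02],"delta_rot":[0,0,0.372]}]'

```text
clock: 1.85
position: [0.5937, 0.119, 0.1875]
ee_rot: [0.002, 0.727, 0.686, 0.003]
contact_force: [0.1, -0.2, 0.8]
width: -0.0
gripper_force: 0.0
```

Emit:
send_rows --increments '[{"gripper":1,"linear":[0.01,0.022,-0.03],"delta_rot":[0,0,0]},{"gripper":1,"linear":[0.01,0.022,-0.07],"delta_rot":[0,0,0]},{"gripper":1,"linear":[0.01,0.022,-0.11],"delta_rot":[0,0,0]},{"gripper":1,"linear":[0.01,0.022,-0.14],"delta_rot":[0,0,0]},{"gripper":1,"linear":[0.01,0.022,-0.14],"delta_rot":[0,0,0]}]'

```text
clock: 2.35
position: [0.5967, 0.1381, 0.0405]
ee_rot: [-0.003, 0.728, 0.686, -0.004]
contact_force: [-1.2, 0.7, 0.2]
width: -0.0
gripper_force: 0.0
```

```bash
python3 - <<'E'
from h import *
c=cam('top'); a=c[0][160:270,215:390]; cv2.imwrite('pics/crop2.png',cv2.resize(a,None,fx=4.5,fy=4.5,interpolation=cv2.INTER_CUBIC))
s=get_state();print(s['position'],s['ee_rot'],s['contact_force'],s['clock'])
E
```

```text
[0.59910532 0.13830589 0.04326832] [-0.00147724  0.72761764  0.68597832 -0.00203036] [ 0.80132659 -0.66601748  0.12244825] 2.4
```

View pics/crop2.png

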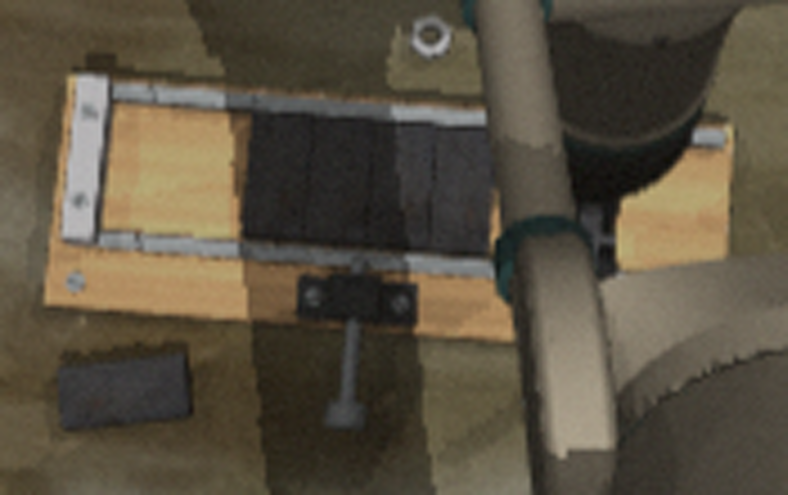

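The fingers are in the channel behind the row, with the tips at about (600,235). Now I lower them.

Emit:
send_rows --increments '[{"gripper":1,"linear":[0.001,0,-0.014],"delta_rot":[0,0,0]},{"gripper":1,"linear":[0.001,0,-0.027],"delta_rot":[0,0,0]},{"gripper":1,"linear":[0.001,0,-0.027],"delta_rot":[0,0,0]},{"gripper":1,"linear":[0.001,0,-0.027],"delta_rot":[0,0,0]}]'

```text
clock: 2.8
position: [0.602, 0.1384, 0.0185]
ee_rot: [0.0, 0.728, 0.686, 0.0]
contact_force: [0.0, 1.4, 0.7]
width: 0.0001
gripper_force: 0.0
```

Emit:
send_rows --increments '[{"gripper":1,"linear":[0.0006,0.01,-0.001],"delta_rot":[0,0,0]},{"gripper":1,"linear":[0.0011,0.02,-0.001],"delta_rot":[0,0,0]},{"gripper":1,"linear":[0.0014,0.025,-0.001],"delta_rot":[0,0,0]},{"gripper":1,"linear":[0.0016,0.029,-0.001],"delta_rot":[0,0,0]},{"gripper":1,"linear":[0.0019,0.033,-0.001],"delta_rot":[0,0,0]},{"gripper":1,"linear":[0.0021,0.038,-0.001],"delta_rot":[0,0,0]},{"gripper":1,"linear":[0.0024,0.043,-0.001],"delta_rot":[0,0,0]},{"gripper":1,"linear":[0.0027,0.048,-0.001],"delta_rot":[0,0,0]}]'

```text
clock: 3.6
position: [0.6046, 0.1868, 0.0172]
ee_rot: [0.0, 0.728, 0.686, 0.0]
contact_force: [0.1, -0.1, 0.8]
width: 0.0002
gripper_force: 0.0
```

Emit:
send_rows --increments '[{"gripper":1,"linear":[0.0003,0.006,0],"delta_rot":[0,0,0]},{"gripper":1,"linear":[0.0007,0.012,0],"delta_rot":[0,0,0]},{"gripper":1,"linear":[0.001,0.018,0],"delta_rot":[0,0,0]},{"gripper":1,"linear":[0.0013,0.023,0],"delta_rot":[0,0,0]},{"gripper":1,"linear":[0.0016,0.028,0],"delta_rot":[0,0,0]},{"gripper":1,"linear":[0.0018,0.032,0],"delta_rot":[0,0,0]},{"gripper":1,"linear":[0.002,0.036,0],"delta_rot":[0,0,0]},{"gripper":1,"linear":[0.0022,0.039,0],"delta_rot":[0,0,0]}]'

```text
clock: 4.4
position: [0.6068, 0.2258, 0.0172]
ee_rot: [0.0, 0.728, 0.686, 0.0]
contact_force: [0.5, 0.6, -0.4]
width: -0.0
gripper_force: 0.0
```

```bash
python3 - <<'E'
from h import *
c=cam('top'); s=cam('scene'); f=lambda a:cv2.resize(a,None,fx=4,fy=4,interpolation=cv2.INTER_CUBIC)
a=f(c[0][175:245,220:390]); b=f(s[0][195:275,210:380]); cv2.imwrite('pics/c3.png',np.vstack([a,b]))
s=get_state();print(s['position'],s['contact_force'],s['clock'])
E
```

```text
[0.60681239 0.2258554  0.01717554] [-0.3868041   0.2299777  -0.23880552] 4.5
```

View pics/c3.png

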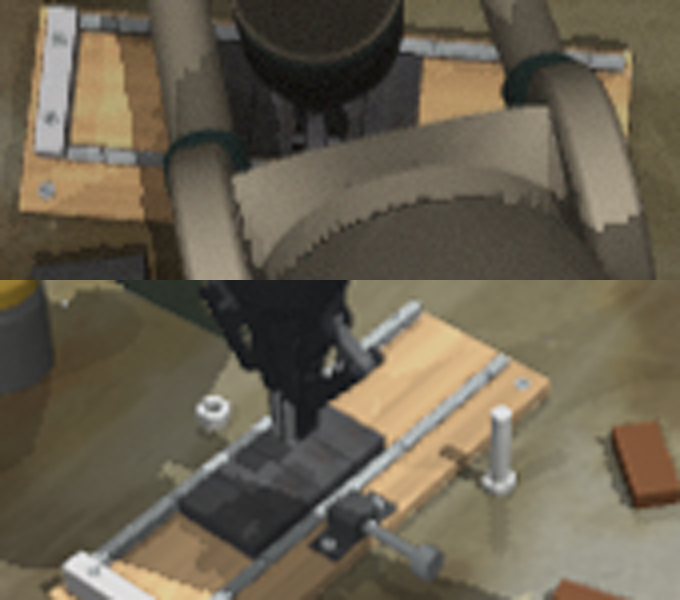

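The picture is a surprise. The row hasn't moved (rear corner still at scene pixel (306,235)), and the fingertips at about scene (282,235) stand over the blanks with no contact force. I'll measure how high the tips really are.

```bash
python3 - <<'E'
from h import *
c=cam('top'); s=cam('scene')
p=np.array([.6068,.2258,0])
for z in(.017,.027,.037,.047): print(z,'scene',proj(s,p+[0,0,z])[0].round(1),'top',proj(c,p+[0,0,z])[0].round(1))
# scene crop px of those
q=proj(s,[p+[0,0,.017],p+[0,0,.03]]); print((q-[210,195])*4+[0,280])
# row rear top corners
v=np.array([.60726,.23173]);X=np.array([.99842,-.05613]);Y=np.array([.05613,.99842])
for y in(-.054,-.030): print(y,[((proj(s,np.r_[v+X*x+Y*y,.026])-[210,195])*4+[0,280]).round() for x in(-.031,.031)])
a=cv2.resize(s[0][205:270,240:330],None,fx=8,fy=8,interpolation=cv2.INTER_CUBIC); cv2.imwrite('pics/c4.png',np.clip(a.astype(float)*1.6,0,255).astype('uint8'))
E
```

```text
0.017 scene [283.5 240.7] top [302.4 201.3]
0.027 scene [283.4 237.8] top [302.3 200.2]
0.037 scene [283.2 234.9] top [302.1 199.1]
0.047 scene [283.  231.9] top [302. 198.]
[[294.05251127 462.99175357]
 [293.23309735 447.74607512]]
-0.054 [array([[384., 432.]]), array([[307., 388.]])]
-0.03 [array([[358., 454.]]), array([[282., 409.]])]
```

View pics/c4.png

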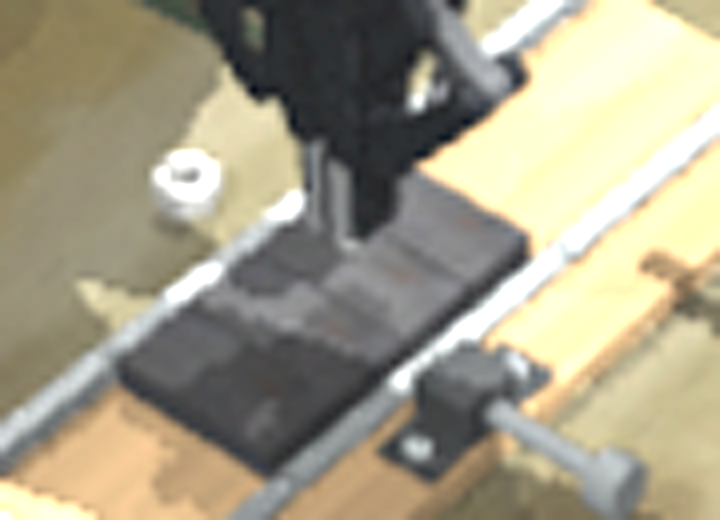

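The tips hang about 10–25 mm above the blanks, so the reported TCP z reads low relative to the real tips. The lateral position agrees. I'll go back behind the row without touching anything and feel for the floor.

Emit:
send_rows --increments '[{"gripper":1,"linear":[-0.001,-0.02,0.005],"delta_rot":[0,0,0]},{"gripper":1,"linear":[-0.0025,-0.045,0.005],"delta_rot":[0,0,0]},{"gripper":1,"linear":[-0.004,-0.07,0.003],"delta_rot":[0,0,0]},{"gripper":1,"linear":[-0.005,-0.088,0],"delta_rot":[0,0,0]},{"gripper":1,"linear":[-0.005,-0.088,-0.002],"delta_rot":[0,0,0]},{"gripper":1,"linear":[-0.005,-0.088,-0.004],"delta_rot":[0,0,0]}]'

```text
clock: 5.2
position: [0.6019, 0.1374, 0.013]
ee_rot: [-0.0, 0.728, 0.685, 0.0]
contact_force: [0.7, 0.9, 0.2]
width: -0.0001
gripper_force: 0.0
```

```bash
python3 - <<'E'
from h import *
s=cam('scene'); st=get_state(); p=st['position']; print(p,st['qpos'],st['contact_force'])
x0,y0=250,175
a=cv2.resize(s[0][y0:y0+75,x0:x0+100],None,fx=8,fy=8,interpolation=cv2.INTER_CUBIC); a=np.clip(a.astype(float)*1.5,0,255).astype('uint8')
for z,col in((.012,(0,0,255)),(.032,(0,255,0)),(.052,(255,0,0))):
    q=(proj(s,[[p[0]+i,p[1]+j,z] for i,j in((-.014,-.011),(-.014,.011),(.014,.011),(.014,-.011))])+.5-[x0,y0])*8
    cv2.polylines(a,[q.round().astype(int)],True,col,1)
cv2.imwrite('pics/c5.png',a)
E
```

```text
[0.60166316 0.13789726 0.01266049] [1.12232535e-01 4.95338430e-01 1.67301500e+00 7.57711448e-04
 9.73594977e-01 1.71288187e-01] [ 0.32460327  0.2617047  -0.00780174]
```

View pics/c5.png

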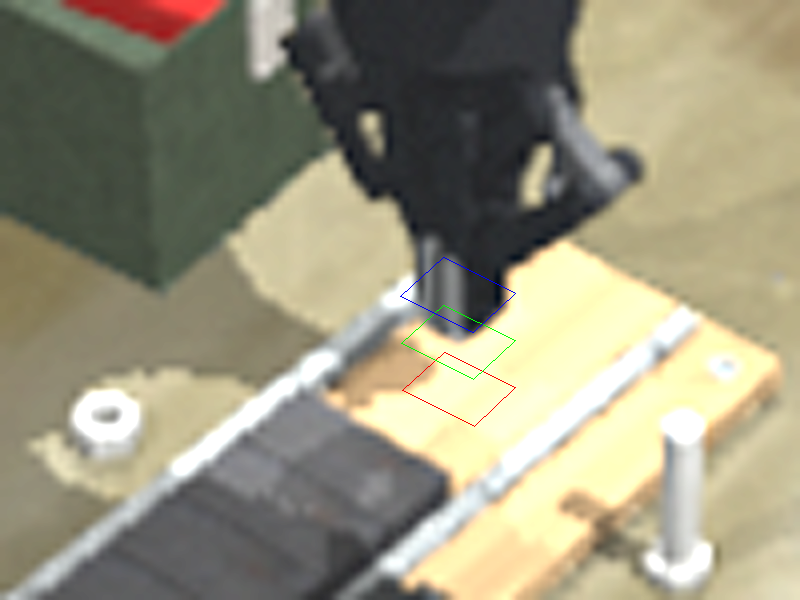

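The lowest tip pixel (465,338) fits z ≈ 0.048 at the reported x,y, although the reported z is 0.013. The other reading is a lateral offset with the tip already at floor level. A guarded descent in small steps will tell these apart.

Emit:
send_rows --increments '[{"gripper":1,"linear":[0,0,-0.001],"delta_rot":[0,0,0]},{"gripper":1,"linear":[0,0,-0.002],"delta_rot":[0,0,0]},{"gripper":1,"linear":[0,0,-0.003],"delta_rot":[0,0,0]}]'

```text
clock: 5.55
position: [0.6018, 0.1382, 0.0101]
ee_rot: [0.0, 0.727, 0.686, 0.0]
contact_force: [0.3, 0.4, -1.1]
width: 0.0
gripper_force: 0.0
```

Emit:
send_rows --increments '[{"gripper":1,"linear":[0,0,-0.002],"delta_rot":[0,0,0]},{"gripper":1,"linear":[0,0,-0.004],"delta_rot":[0,0,0]},{"gripper":1,"linear":[0,0,-0.006],"delta_rot":[0,0,0]},{"gripper":1,"linear":[0,0,-0.008],"delta_rot":[0,0,0]}]'

```text
clock: 5.95
position: [0.6017, 0.1375, 0.0019]
ee_rot: [0.0, 0.728, 0.686, -0.0]
contact_force: [0.7, 0.8, 0.3]
width: -0.0001
gripper_force: 0.0
```

```bash
python3 - <<'E'
from h import *
s=cam('scene'); st=get_state(); p=st['position']; print(p,st['contact_force'])
t=cam('top')
x0,y0=270,185
a=cv2.resize(s[0][y0:y0+60,x0:x0+80],None,fx=7,fy=7,interpolation=cv2.INTER_CUBIC)
for z,col in((.012,(0,0,255)),(.032,(0,255,0)),(.052,(255,0,0))):
    q=(proj(s,[[p[0]+i,p[1]+j,z] for i,j in((-.014,-.011),(-.014,.011),(.014,.011),(.014,-.011))])+.5-[x0,y0])*7
    cv2.polylines(a,[q.round().astype(int)],True,col,1)
b=cv2.resize(t[0][180:240,310:350],(280,420),interpolation=cv2.INTER_CUBIC)
cv2.imwrite('pics/c6.png',np.clip(np.hstack([a[:420,:500],b]).astype(float)*1.5,0,255).astype('uint8'))
for z in(.02,.05): print((proj(t,[p[0],p[1],z])-[310,180])*7+[500,0])
E
```

```text
[0.60149601 0.13741729 0.00166435] [-0.84766393  0.52184922 -0.13565567]
[[729.1396367  169.29332945]]
[[734.92612238 146.80799765]]
```

View pics/c6.png

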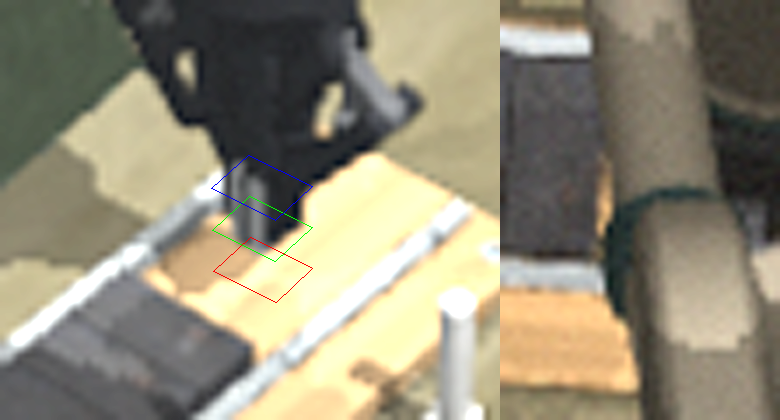

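There's still no floor contact at reported z 0.002, so the offset is real. The tip is at about 0.03–0.037. I'll continue down, watching the force.

Emit:
send_rows --increments '[{"gripper":1,"linear":[0,0,-0.002],"delta_rot":[0,0,0]},{"gripper":1,"linear":[0,0,-0.004],"delta_rot":[0,0,0]},{"gripper":1,"linear":[0,0,-0.006],"delta_rot":[0,0,0]},{"gripper":1,"linear":[0,0,-0.008],"delta_rot":[0,0,0]}]'

```text
clock: 6.45
position: [0.6017, 0.1375, -0.006]
ee_rot: [0.0, 0.728, 0.686, 0.0]
contact_force: [0.4, -0.1, -0.8]
width: 0.0001
gripper_force: 0.0
```

Emit:
send_rows --increments '[{"gripper":1,"linear":[0,0,-0.002],"delta_rot":[0,0,0]},{"gripper":1,"linear":[0,0,-0.004],"delta_rot":[0,0,0]}]'

```text
clock: 6.65
position: [0.6017, 0.1374, -0.01]
ee_rot: [0.0, 0.728, 0.686, -0.0]
contact_force: [0.3, 0.6, 0.3]
width: -0.0004
gripper_force: 0.0
```

Emit:
send_rows --increments '[{"gripper":1,"linear":[0,0,-0.0015],"delta_rot":[0,0,0]},{"gripper":1,"linear":[0,0,-0.003],"delta_rot":[0,0,0]}]'

```text
clock: 6.85
position: [0.6017, 0.1375, -0.013]
ee_rot: [0.0, 0.728, 0.686, 0.0]
contact_force: [0.3, 0.2, 0.3]
width: 0.0001
gripper_force: 0.0
```

Emit:
send_rows --increments '[{"gripper":1,"linear":[0,0,-0.001],"delta_rot":[0,0,0]},{"gripper":1,"linear":[0,0,-0.002],"delta_rot":[0,0,0]}]'

```text
clock: 7.05
position: [0.6018, 0.1375, -0.0147]
ee_rot: [0.0, 0.728, 0.686, 0.0]
contact_force: [-1.0, 0.4, 8.9]
width: 0.0
gripper_force: 4.4
```

Emit:
send_rows --increments '[{"gripper":1,"linear":[0,0,-0.001],"delta_rot":[0,0,0]},{"gripper":1,"linear":[0,0,-0.002],"delta_rot":[0,0,0]}]'

```text
clock: 7.25
position: [0.6018, 0.1374, -0.0148]
ee_rot: [0.0, 0.728, 0.686, 0.0]
contact_force: [-4.8, -1.3, 17.7]
width: -0.0001
gripper_force: 8.9
```

```bash
python3 - <<'E'
from h import *
s=cam('scene'); st=get_state(); p=st['position']; print(p,st['contact_force'])
x0,y0=270,190
a=cv2.resize(s[0][y0:y0+60,x0:x0+80],None,fx=9,fy=9,interpolation=cv2.INTER_CUBIC)
for z,col in((.012,(0,0,255)),(.022,(0,255,0))):
    q=(proj(s,[[p[0]+i,p[1]+j,z] for i,j in((-.014,-.011),(-.014,.011),(.014,.011),(.014,-.011))])+.5-[x0,y0])*9
    cv2.polylines(a,[q.round().astype(int)],True,col,1)
cv2.imwrite('pics/c7.png',np.clip(a.astype(float)*1.5,0,255).astype('uint8'))
E
```

```text
[ 0.60185472  0.13746469 -0.01473677] [-2.81436494 -0.91814916 11.29599695]
```

View pics/c7.png

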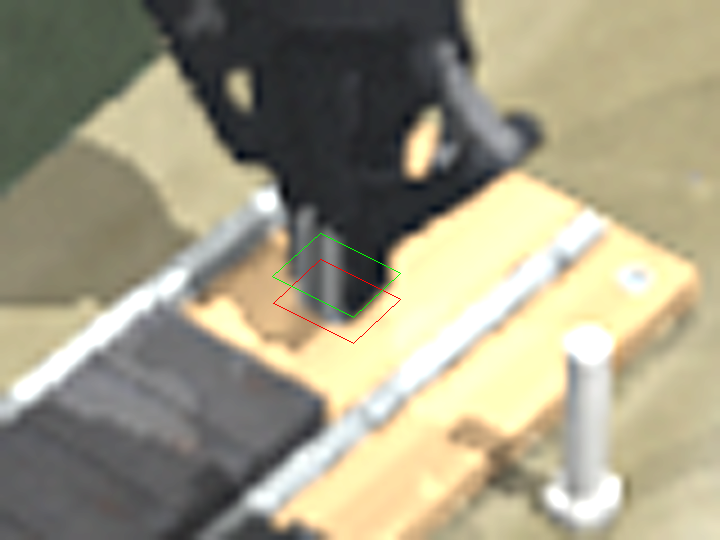

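The floor is felt at reported z −0.0147, and the tip footprint sits on the channel centre line. So real z = reported + 0.0266. I'll raise 5 mm off the floor and push.

Emit:
send_rows --increments '[{"gripper":1,"linear":[0,0,0.004],"delta_rot":[0,0,0]},{"gripper":1,"linear":[0,0,0.0075],"delta_rot":[0,0,0]},{"gripper":1,"linear":[0.0006,0.01,0.0075],"delta_rot":[0,0,0]},{"gripper":1,"linear":[0.0011,0.02,0.0075],"delta_rot":[0,0,0]},{"gripper":1,"linear":[0.0014,0.025,0.0075],"delta_rot":[0,0,0]},{"gripper":1,"linear":[0.0016,0.029,0.0075],"delta_rot":[0,0,0]},{"gripper":1,"linear":[0.0019,0.033,0.0075],"delta_rot":[0,0,0]},{"gripper":1,"linear":[0.0021,0.037,0.0075],"delta_rot":[0,0,0]}]'

```text
clock: 8.1
position: [0.6033, 0.1725, -0.0096]
ee_rot: [0.001, 0.727, 0.687, -0.002]
contact_force: [-1.4, -5.5, 1.2]
width: -0.0
gripper_force: 3.2
```

Emit:
send_rows --increments '[{"gripper":1,"linear":[0.0002,0.004,0],"delta_rot":[0,0,0]},{"gripper":1,"linear":[0.0004,0.008,0],"delta_rot":[0,0,0]},{"gripper":1,"linear":[0.0007,0.012,0],"delta_rot":[0,0,0]},{"gripper":1,"linear":[0.0009,0.016,0],"delta_rot":[0,0,0]},{"gripper":1,"linear":[0.0011,0.02,0],"delta_rot":[0,0,0]}]'

```text
clock: 8.6
position: [0.6043, 0.1922, -0.0096]
ee_rot: [0.001, 0.727, 0.686, -0.002]
contact_force: [-0.7, -7.1, 1.1]
width: 0.0002
gripper_force: 3.3
```

Emit:
send_rows --increments '[{"gripper":1,"linear":[0.0003,0.005,0],"delta_rot":[0,0,0]},{"gripper":1,"linear":[0.0006,0.01,0],"delta_rot":[0,0,0]},{"gripper":1,"linear":[0.0008,0.015,0],"delta_rot":[0,0,0]},{"gripper":1,"linear":[0.0011,0.02,0],"delta_rot":[0,0,0]},{"gripper":1,"linear":[0.0014,0.025,0],"delta_rot":[0,0,0]},{"gripper":1,"linear":[0.0016,0.029,0],"delta_rot":[0,0,0]},{"gripper":1,"linear":[0.0018,0.033,0],"delta_rot":[0,0,0]},{"gripper":1,"linear":[0.002,0.036,0],"delta_rot":[0,0,0]}]'

```text
clock: 9.4
position: [0.6063, 0.2281, -0.0096]
ee_rot: [0.001, 0.727, 0.686, -0.002]
contact_force: [-1.0, -6.2, 0.9]
width: -0.0001
gripper_force: 3.5
```

Emit:
send_rows --increments '[{"gripper":1,"linear":[0.0001,0.002,0],"delta_rot":[0,0,0]},{"gripper":1,"linear":[0.0002,0.004,0],"delta_rot":[0,0,0]},{"gripper":1,"linear":[0.0003,0.006,0],"delta_rot":[0,0,0]}]'

```text
clock: 9.7
position: [0.6066, 0.2338, -0.0096]
ee_rot: [0.001, 0.727, 0.686, -0.002]
contact_force: [0.5, -6.1, 1.9]
width: -0.0001
gripper_force: 3.4
```

Emit:
send_rows --increments '[{"gripper":1,"linear":[0.0001,0.0015,0],"delta_rot":[0,0,0]},{"gripper":1,"linear":[0.0002,0.003,0],"delta_rot":[0,0,0]}]'

```text
clock: 9.9
position: [0.6068, 0.2361, -0.0096]
ee_rot: [0.002, 0.727, 0.687, -0.003]
contact_force: [-0.6, -10.9, 2.3]
width: 0.0001
gripper_force: 5.5
```

Emit:
send_rows --increments '[{"gripper":1,"linear":[0.0001,0.0015,0],"delta_rot":[0,0,0]},{"gripper":1,"linear":[0.0002,0.003,0],"delta_rot":[0,0,0]}]'

```text
clock: 10.1
position: [0.6067, 0.2361, -0.0096]
ee_rot: [0.003, 0.726, 0.687, -0.005]
contact_force: [0.1, -18.5, 4.4]
width: 0.0004
gripper_force: 9.1
```

The row is tight: the force is rising, and the TCP stops at channel y +4.4 mm (expected +4). I'll hold briefly, back off, lift and swing round to the bolt.

Emit:
send_rows --increments '[{"gripper":1,"linear":[0,0,0],"delta_rot":[0,0,0]},{"gripper":1,"linear":[0,0,0],"delta_rot":[0,0,0]},{"gripper":1,"linear":[-0.0005,-0.01,0],"delta_rot":[0,0,0]},{"gripper":1,"linear":[-0.001,-0.02,0],"delta_rot":[0,0,0]},{"gripper":1,"linear":[-0.001,-0.025,0.02],"delta_rot":[0,0,0]},{"gripper":1,"linear":[-0.001,-0.025,0.06],"delta_rot":[0,0,0]},{"gripper":1,"linear":[-0.001,-0.025,0.1],"delta_rot":[0,0,0.1]},{"gripper":1,"linear":[-0.02,-0.015,0.12],"delta_rot":[0,0,0.22]}]'

```text
clock: 10.9
position: [0.5919, 0.2273, 0.1144]
ee_rot: [0.003, 0.647, 0.763, 0.003]
contact_force: [-0.4, 0.7, 0.3]
width: 0.0002
gripper_force: 0.0
```

Emit:
send_rows --increments '[{"gripper":1,"linear":[-0.03,0.005,0],"delta_rot":[0,0,0.15]},{"gripper":1,"linear":[-0.06,0.01,0],"delta_rot":[0,0,0.3]},{"gripper":1,"linear":[-0.09,0.015,0],"delta_rot":[0,0,0.44]},{"gripper":1,"linear":[-0.12,0.02,0],"delta_rot":[0,0,0.58]},{"gripper":1,"linear":[-0.135,0.022,0],"delta_rot":[0,0,0.72]},{"gripper":1,"linear":[-0.135,0.022,0],"delta_rot":[0,0,0.86]},{"gripper":1,"linear":[-0.135,0.022,0],"delta_rot":[0,0,1.0]},{"gripper":1,"linear":[-0.135,0.022,0],"delta_rot":[0,0,1.14]}]'

```text
clock: 11.7
position: [0.4523, 0.2498, 0.1108]
ee_rot: [0.0, 0.131, 0.991, 0.001]
contact_force: [-0.7, 0.4, 0.9]
width: -0.0001
gripper_force: 0.0
```

Emit:
send_rows --increments '[{"gripper":1,"linear":[0,-0.0015,-0.04],"delta_rot":[0,0,0.104]},{"gripper":1,"linear":[0,-0.0015,-0.08],"delta_rot":[0,0,0.208]},{"gripper":1,"linear":[0,-0.0015,-0.105],"delta_rot":[0,0,0.208]},{"gripper":1,"linear":[0,-0.0015,-0.115],"delta_rot":[0,0,0.208]},{"gripper":1,"linear":[0,-0.0015,-0.12],"delta_rot":[0,0,0.208]},{"gripper":1,"linear":[0,-0.0015,-0.1235],"delta_rot":[0,0,0.208]},{"gripper":1,"linear":[0,-0.0015,-0.1235],"delta_rot":[0,0,0.208]}]'

```text
clock: 12.4
position: [0.4534, 0.2483, -0.0121]
ee_rot: [0.001, 0.031, 1.0, 0.0]
contact_force: [0.6, -0.3, -0.9]
width: 0.0005
gripper_force: 0.0
```

```bash
python3 - <<'E'
from h import *
v=np.array([.60726,.23173]);X=np.array([.99842,-.05613]);Y=np.array([.05613,.99842])
for n in('top','scene'):
    s=cam(n); g=cv2.cvtColor(s[0],cv2.COLOR_BGR2GRAY).astype(np.float32)
    for x in(-.015,.012,.024):
        ys=np.arange(-.02,.141,.005); q=proj(s,[np.r_[v+X*x+Y*y,.026] for y in ys]).astype(np.float32)
        print(n,x,cv2.remap(g,q[None],None,cv2.INTER_LINEAR)[0].astype(int))
s=get_state(); print(s['position'],s['ee_rot'],s['contact_force'])
E
```

```text
top -0.015 [162 163 134 133  99  95  93  46  34  36  38  38  38  31  30  34  38  39
  35  34  32  35  36  38  36  32  30  36  39  39  37  41 118]
top 0.012 [152 100  91  92  99  93  88  45  38  37  38  37  36  35  37  37  38  37
  36  31  37  34  38  37  36  32  39  37  38  37  36  36 116]
top 0.024 [ 92  85  95  86  90  81  76  39  37  39  36  37  37  31  35  38  38  37
  35  31  34  37  39  38  37  33  35  38  38  38  36  44 104]
scene -0.015 [198 198 198 197 197 200 173 114  60  59  63  66  66  57  58  59  62  66
  65  57  58  58  62  65  65  57  58  58  62  66  67 142 173]
scene 0.012 [195 197 149 130 131 129 131 114  66  63  64  64  63  59  64  63  64  64
  63  59  64  64  64  64  63  58  63  63  64  63  56 153 153]
scene 0.024 [ 90  80  78  76  79  77  77  70  62  64  63  62  61  56  60  63  63  62
  61  56  61  61  63  61  61  54  60  62  62  61  66 139 118]
[ 0.45358875  0.24836579 -0.01176759] [1.07307270e-03 3.09047113e-02 9.99521620e-01 5.28248676e-04] [ 0.06904062 -0.30582301  0.52291288]
```

The camera profile shows the row dark from y = 15 to 135 mm, so it is home. Now the bolt: the TCP is at channel x ≈ −154, contact is expected at about −131 and the end at about −96.

Emit:
send_rows --increments '[{"gripper":1,"linear":[0.008,-0.0005,0],"delta_rot":[0,0,0]},{"gripper":1,"linear":[0.016,-0.0009,0],"delta_rot":[0,0,0]},{"gripper":1,"linear":[0.021,-0.0012,0],"delta_rot":[0,0,0]},{"gripper":1,"linear":[0.025,-0.0014,0],"delta_rot":[0,0,0]},{"gripper":1,"linear":[0.03,-0.0017,0],"delta_rot":[0,0,0]},{"gripper":1,"linear":[0.035,-0.002,0],"delta_rot":[0,0,0]}]'

```text
clock: 13.1
position: [0.4874, 0.2459, -0.0129]
ee_rot: [-0.001, 0.031, 1.0, -0.0]
contact_force: [-1.8, 0.3, 1.4]
width: 0.0001
gripper_force: 0.9
```

Emit:
send_rows --increments '[{"gripper":1,"linear":[0.005,-0.0003,0],"delta_rot":[0,0,0]},{"gripper":1,"linear":[0.01,-0.0006,0],"delta_rot":[0,0,0]},{"gripper":1,"linear":[0.015,-0.0008,0],"delta_rot":[0,0,0]},{"gripper":1,"linear":[0.019,-0.0011,0],"delta_rot":[0,0,0]}]'

```text
clock: 13.5
position: [0.507, 0.2448, -0.0129]
ee_rot: [-0.0, 0.031, 1.0, -0.0]
contact_force: [-2.8, 0.3, 1.0]
width: -0.0002
gripper_force: 0.8
```

Emit:
send_rows --increments '[{"gripper":1,"linear":[0.0015,-0.0001,0],"delta_rot":[0,0,0]},{"gripper":1,"linear":[0.003,-0.0002,0],"delta_rot":[0,0,0]}]'

```text
clock: 13.7
position: [0.5097, 0.2446, -0.0129]
ee_rot: [-0.0, 0.031, 1.0, 0.0]
contact_force: [-2.0, -0.0, -0.4]
width: -0.0001
gripper_force: 0.8
```

Emit:
send_rows --increments '[{"gripper":1,"linear":[0.0015,-0.0001,0],"delta_rot":[0,0,0]},{"gripper":1,"linear":[0.003,-0.0002,0],"delta_rot":[0,0,0]}]'

```text
clock: 13.9
position: [0.5121, 0.2444, -0.0129]
ee_rot: [-0.001, 0.031, 1.0, -0.0]
contact_force: [-4.1, 1.3, 0.2]
width: 0.0001
gripper_force: 1.7
```

Emit:
send_rows --increments '[{"gripper":1,"linear":[0.0015,-0.0001,0],"delta_rot":[0,0,0]},{"gripper":1,"linear":[0.0025,-0.0002,0],"delta_rot":[0,0,0]}]'

```text
clock: 14.1
position: [0.512, 0.2444, -0.013]
ee_rot: [-0.003, 0.031, 1.0, -0.0]
contact_force: [-8.4, 2.1, 5.4]
width: -0.0002
gripper_force: 4.3
```

The bolt is at its hard stop: TCP channel x −95.7, exactly as expected. I'll hold, back off and lift.

Emit:
send_rows --increments '[{"gripper":1,"linear":[0,0,0],"delta_rot":[0,0,0]},{"gripper":1,"linear":[0,0,0],"delta_rot":[0,0,0]},{"gripper":1,"linear":[-0.015,0.001,0],"delta_rot":[0,0,0]},{"gripper":1,"linear":[-0.04,0.002,0],"delta_rot":[0,0,0]},{"gripper":1,"linear":[-0.05,0.003,0.03],"delta_rot":[0,0,0]},{"gripper":1,"linear":[-0.05,0.003,0.08],"delta_rot":[0,0,0]},{"gripper":1,"linear":[-0.05,0.003,0.12],"delta_rot":[0,0,0]},{"gripper":1,"linear":[-0.05,0.003,0.12],"delta_rot":[0,0,0]}]'

```text
clock: 14.9
position: [0.4698, 0.249, 0.1133]
ee_rot: [0.007, 0.031, 1.0, 0.003]
contact_force: [0.7, 0.1, -0.1]
width: 0.0003
gripper_force: 0.0
```

```bash
python3 - <<'E'
from h import *
v=np.array([.60726,.23173]);X=np.array([.99842,-.05613]);Y=np.array([.05613,.99842])
s=cam('scene'); g=cv2.cvtColor(s[0],cv2.COLOR_BGR2GRAY).astype(np.float32)
def pr(P): return cv2.remap(g,proj(s,P).astype(np.float32)[None],None,cv2.INTER_LINEAR)[0].astype(int)
print('row',pr([np.r_[v+Y*y+X*.012,.026] for y in np.arange(-.02,.141,.005)]))
print('bolt x -130..-60 step 5',pr([np.r_[v+X*x+Y*.008,.021] for x in np.arange(-.13,-.059,.005)]))
t=get_state(); print(t['position'],t['contact_force'],t['clock'])
E
```

```text
row [129 130 130 131 130 129 131 114  66  63  64  64  63  59  64  64  64  63
  63  59  64  63  65  63  63  58  64  62  64  62  56 222 223]
bolt x -130..-60 step 5 [108 105 107 110 112 114 117 119 117  81 108 117 126  65  59]
[0.46779103 0.24819845 0.11053236] [ 0.88861785 -0.22105884 -0.14320068] 14.95
```

The row still reads home at 15–135 mm. The bolt head begins at x ≈ −85, so the bolt is fully in. Handing in.

```bash
python3 -c "from rig import sign_off; print(sign_off())"
```

```text
the job is handed in; nothing more can be done
None
```

The row is tight against the end stop, the bolt is pushed fully in behind it, and the job is handed in at about 15 s. I touched no bystander, but no verdict came back.

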